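# Turn the measured sample's tag to green

## Robot

A 7-joint arm with a two-finger parallel gripper is mounted at the origin on a cart in front of the work surface, level with it; the furniture and walls round the work are solid. World frame = base frame: x ahead of the robot, y to its left, z up, the work surface at z = 0. Lengths are in m, angles in rad, forces in N, time in s.
With the tool pointing down it reaches from about 0.4 to 0.9 m from the base axis. Payload 5.5 kg.
Tool frame: the origin (TCP) lies midway between the tips of the shut fingers; the grasp point (between the pads) lies 19 mm behind it; z points along the fingers, x is the direction in which the jaws open and shut, and the axes are right-handed (so a half turn about z gives the same grasp; the last joint's range is limited). The gripper opens to 85 mm and grips with 20 to 120 N. Pads are 22 mm wide; open, the fingers measure 114 mm over their backs; the gripper's body (76 mm by 85 mm) begins 54 mm behind the grasp point. The pads swing forward as they close: fully open they stand 13 mm farther back than shut.
Start: joints at [1.374, 0.501, -0.427, 1.55, 0.221, 1.138, -0.21], TCP at [0.288, -0.582, 0.231] pointing down, gripper open.
Joint ranges: [-2.88, 2.88], [-0.31, 2.03], [-1.54, 1.56], [0.2, 2.42], [-1.41, 4.55], [0.19, 2.02], [-2.57, 2.57]. Speed limits (rad/s): [2.57, 2.57, 3.14, 3.14, 3.14, 3.14, 3.14].

## Interface

Orientations are given as a rotation vector (axis times angle).
In Python, from workcell import robot gives the robot as it stands.
- The arm moves only by the shell command python3 -m creep 'ROWS' [OPENING] [FORCE]. ROWS is JSON, a list of rows, each a list of 6 numbers: the shift along the tool's x, y, z scaled (see below), then the turn, a rotation vector about the tool's x, y, z scaled (see below). A call has 1 to 20 rows; each row shifts and turns the commanded pose from where the row before left it, along the tool's axes as they then stand; what a row does not reach is not made up. The controller multiplies each number of a shift by 0.1 m and each number of a turn by 45 degrees. A row lasts 1/10 s, in which the tool goes at most 50 mm and 8.59 degrees, less where a joint would pass 70% of its speed; a pose out of reach is approached as far as the arm can. A call with a number of a shift or a turn outside -1 to 1 is refused whole. A call with a gripper value outside its range is refused whole. OPENING is the closure, from -1 (fully open) to 1 (shut), so that 0 is half open, set as the call begins (- or left out, the last holds). The fingers move at their own pace and stop on an object; FORCE is the grip in N (left out, the last holds). Time passes only in rows, so rows that do not move let the fingers close. It gives the time, the measured TCP pose, the force and the opening at its end, in the units of the state.
- robot.get_obs(): the state, without advancing time (a new reading comes with each control period).
- robot.capture(name): name is "scene" or "top" or "wrist"; returns a dict with "frame" (420x560x3 uint8, red, green, blue), "mtx" (3x3 intrinsics, pixels), "k1" (the pictures are not rectified: a ray, as slopes to the right and down, at radius r is drawn at 1 + k1 r^2 times it, then the intrinsics apply), "xyz" and "rotation" of the camera in the world; the wrist camera has in their place "T_tool_cam" (4x4, takes a point from camera to tool coordinates, whose origin is the TCP and whose axes are the tool frame's). Camera axes: x right, y up, looking along -z (the intrinsics and any distortion apply to the point x, -y, -z); pixel columns grow to the right and rows downward; lengths in m; the calibration is good to about 2 mm. A picture is of the moment at which its call begins: read the wrist's pose just before it. There is no depth.
- robot.hand_in(): hands the job in, once; it reports no verdict.
Trained networks look in the newest picture that a camera, given by its name, has taken for a name from the list of things; names that differ only in an ending like _2 or _b are one class to them, and where a whole thing is asked for, a point or a joint stands for the part that bears it (a point fixed in the world has none). Each returns a list of dicts, best first, with "p" (0 to 1); they miss things now and then, are a little off and sometimes report something else, mostly with a low value. They report only what shows in the picture. A call takes as long as a camera call.
- robot.boxes_of(camera, query): "point" ([x, y, z] in m, in world coordinates, good to about 4 mm: the middle of the surface that is visible of it).
- robot.silhouettes(camera, query): "mask" (420x560 bool, what is visible of it).
The state is a dict: "t": time; "joint_positions": joint angles; "qvel": joint speeds; "effort": joint torques, N m; "position": TCP position; "tcp_rot": TCP orientation; "ft_force": force on the tool from outside, world axes, zero at the start; "torque": the same for the moment, N m; "gripper_width": opening from 0.0 (shut) to 1.0 (fully open).
Only numpy, scipy, OpenCV 4.12 (cv2) and the standard library are available. Lean on these libraries where they do the work, as an engineer would, in place of code of your own. Each camera call takes 0.05 s, during which the arm holds its last target.

## Task

The sample in the blue-ringed cup has been measured. With your fingertips, flip the hinged tag in line with that cup all the way over towards the cup and push it down flat, so that its green side shows. Do it gently, without pinching the tag, leave the other two tags orange side up, and leave the cup and the two metal discs standing where they are.

Things in the scene. Friction and masses are not known exactly. Their poses are not given: they have to be found in the camera images.
- stand: aluminium three-lane sample stand, 149 x 250 mm, fixed on the worktop. Origin on the worktop below the hinge pin, middle lane; x points from the tags' side to the samples (about to the robot's right), y along the pin (about away from the robot), z up. Deck top z = 50 mm, x = -30 to +119 mm; lanes 1 (far), 2, 3 (near) at y = +78, 0, -78 mm. Bearing blocks 10 mm wide, 26 deep, top z = 59 mm, at y = +-39, +-117 mm
- tag_1 (a joint): far tag, a stiff plate: one face orange with three dots, the other green with a tick. 0 = flat away from the samples (stand's -x), orange up; pi/2 = upright; pi = flat towards the samples, green up. A friction hinge (0.035 N m) keeps it at any angle; it neither falls nor springs. Starts at 0 to 0.25; at 0 its last 30 mm overhang the deck, with free room below down to the worktop
- tag_1_pivot (a point): middle of the far tag's hinge axis, 54 mm above the worktop; does not move with the tag. The tag is 54 mm wide, 60 mm from this axis to its free edge, 4 mm thick, with a round bead 7 mm thick along the free edge
- tag_1_edge (a point): middle of the far tag's free edge (outermost line of the bead, mid-thickness); it moves with the tag
- place_1 (a point): centre of the far sample place on the deck top, 92 mm behind the hinge axis, the middle of a thin black non-slip pad 41 mm across
- tag_2 (a joint): middle tag, a stiff plate: one face orange with three dots, the other green with a tick. 0 = flat away from the samples (stand's -x), orange up; pi/2 = upright; pi = flat towards the samples, green up. A friction hinge (0.035 N m) keeps it at any angle; it neither falls nor springs. Starts at 0 to 0.25; at 0 its last 30 mm overhang the deck, with free room below down to the worktop
- tag_2_pivot (a point): middle of the middle tag's hinge axis, 54 mm above the worktop; does not move with the tag. The tag is 54 mm wide, 60 mm from this axis to its free edge, 4 mm thick, with a round bead 7 mm thick along the free edge
- tag_2_edge (a point): middle of the middle tag's free edge (outermost line of the bead, mid-thickness); it moves with the tag
- place_2 (a point): centre of the middle sample place on the deck top, 92 mm behind the hinge axis, the middle of a thin black non-slip pad 41 mm across
- tag_3 (a joint): near tag, a stiff plate: one face orange with three dots, the other green with a tick. 0 = flat away from the samples (stand's -x), orange up; pi/2 = upright; pi = flat towards the samples, green up. A friction hinge (0.035 N m) keeps it at any angle; it neither falls nor springs. Starts at 0 to 0.25; at 0 its last 30 mm overhang the deck, with free room below down to the worktop
- tag_3_pivot (a point): middle of the near tag's hinge axis, 54 mm above the worktop; does not move with the tag. The tag is 54 mm wide, 60 mm from this axis to its free edge, 4 mm thick, with a round bead 7 mm thick along the free edge
- tag_3_edge (a point): middle of the near tag's free edge (outermost line of the bead, mid-thickness); it moves with the tag
- place_3 (a point): centre of the near sample place on the deck top, 92 mm behind the hinge axis, the middle of a thin black non-slip pad 41 mm across
- cup_blue: white sample cup with a blue ring round its lower part, 34 mm across, 24 mm high, 16 g, loose in one of the three places; origin at the centre of its underside
- disc_copper: copper-red metal reference disc, 32 mm across, 11 mm high, 35 g, loose in one of the three places; origin at the centre of its underside
- disc_brass: brass-yellow metal reference disc, 32 mm across, 11 mm high, 35 g, loose in one of the three places; origin at the centre of its underside

How it is judged:
By the outcome, as a careful person would: the job done as asked, in the order asked, and still so for the second after the job is handed in, with the robot touching nothing.
It also fails if it takes over 48 s, if anything falls off the work surface, if the arm or the gripper's body presses on something with over 40 N, if the wrist force passes 120 N, or if a joint passes its speed limit or range.

## Working session

There is one attempt and no reset: what is moved stays moved. The work goes in short steps, Python scripts to look and compute and a shell command to move; the robot and the scene stay as the last step left them, time stands still between calls to the robot, and variables do not carry over. Pictures are saved under pics/ and viewed, and the job is handed in when it is done.

```bash
ls; mkdir -p pics
python3 - <<'E'
from workcell import robot
import cv2,numpy as np
o=robot.get_obs();print({k:np.round(v,3).tolist() for k,v in o.items()})
for c in ["scene","top"]:
    r=robot.capture(c);cv2.imwrite(f"pics/{c}0.png",r["frame"][:,:,::-1])
    print(c,r["mtx"],r["k1"],r["xyz"],r["rotation"])
    for q in ["cup_blue","disc_copper","disc_brass","tag_1","stand"]:
        for d in robot.boxes_of(c,q)[:4]: print(q,round(d["p"],2),np.round(d["point"],4))
E
```

```text
pics
{'t': 0.0, 'joint_positions': [1.374, 0.502, -0.427, 1.551, 0.221, 1.138, -0.21], 'qvel': [-0.0, 0.002, 0.002, -0.0, -0.001, 0.001, -0.0], 'effort': [0.0, -56.952, -5.816, -28.094, 0.011, 0.012, 0.0], 'position': [0.288, -0.582, 0.23], 'tcp_rot': [-2.668, 1.656, 0.003], 'ft_force': [-0.137, 0.672, 0.917], 'torque': [0.07, -0.005, 0.002], 'gripper_width': 1.001}
scene [[385.35809701   0.         274.46928826]
 [  0.         385.35809701 208.45462177]
 [  0.           0.           1.        ]] -0.07103231666149444 [0.25817503 0.5287211  0.70026248] [ 0.2491204  -0.92610781 -2.44912253]
cup_blue 0.73 [0.6325 0.0368 0.0642]
disc_copper 0.25 [0.5382 0.0807 0.0502]
disc_brass 0.42 [ 0.4852 -0.0011  0.0622]
tag_1 0.82 [0.529  0.1387 0.0656]
tag_1 0.75 [0.454  0.1137 0.0669]
tag_1 0.61 [0.5989 0.152  0.062 ]
stand 0.95 [0.5338 0.0785 0.0494]
stand 0.25 [0.601  0.1544 0.0623]
top [[526.46779771   0.         283.44532533]
 [  0.         526.46779771 216.28200918]
 [  0.           0.           1.        ]] 0.008139887709197892 [0.47117254 0.02185141 0.91217496] [ 0.09321223 -0.04410527 -1.58405501]
cup_blue 0.73 [0.5411 0.0761 0.0494]
cup_blue 0.55 [0.6321 0.0365 0.0589]
disc_copper 0.58 [0.5597 0.0112 0.0566]
disc_brass 0.66 [ 0.4857 -0.0063  0.0623]
tag_1 0.81 [0.4524 0.1131 0.0616]
tag_1 0.65 [0.5251 0.1315 0.0626]
tag_1 0.57 [0.6031 0.1553 0.0616]
stand 0.75 [0.5441 0.0717 0.0489]
```

View pics/scene0.png

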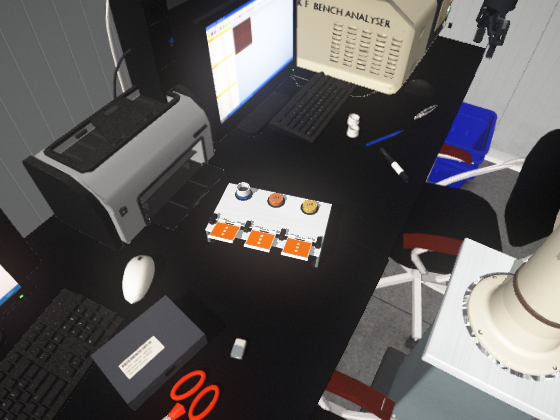

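View pics/top0.png

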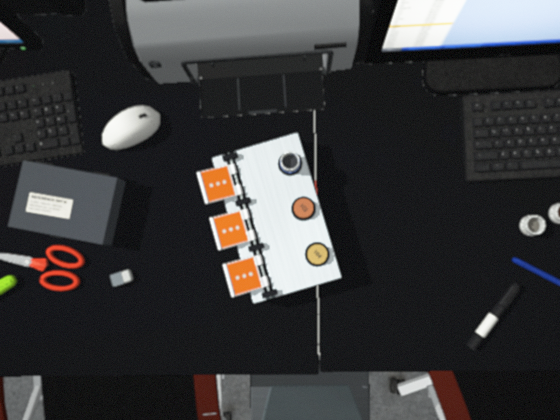

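Cup is at px (290,163) in the top picture, in the far lane, so tag_1 (px 217,184). All three tags are orange up. Next I refine the stand pose.

```bash
cat > h.py <<'E'
import numpy as np,cv2
from scipy.spatial.transform import Rotation as R
def proj(c,P):
    P=np.atleast_2d(P); Rm=np.array(c["rotation"]); Rm=R.from_rotvec(Rm).as_matrix() if Rm.ndim==1 else Rm
    q=(P-c["xyz"])@Rm; s=np.c_[q[:,0],-q[:,1]]/-q[:,2:3]
    s=s*(1+c["k1"]*(s**2).sum(1,keepdims=True)); return s@np.diag(np.diag(c["mtx"])[:2])+c["mtx"][:2,2]
def S2W(p,P):  # p=x,y,angle of stand x
    P=np.atleast_2d(P); c,s=np.cos(p[2]),np.sin(p[2])
    return np.c_[p[0]+c*P[:,0]-s*P[:,1],p[1]+s*P[:,0]+c*P[:,1],P[:,2]]
E
python3 - <<'E'
from h import *; from workcell import robot
from scipy.optimize import least_squares
cs={c:robot.capture(c) for c in ["top","scene"]}
obs=[]
for c in cs:
    f=cs[c]["frame"].astype(int)
    for q,l in [("cup_blue",0),("disc_copper",0),("disc_brass",0),("tag_1",1)]:
        for d in robot.silhouettes(c,q)[:3]:
            m=d["mask"];yy,xx=np.nonzero(m);print(c,q,round(d["p"],2),m.sum(),xx.mean().round(1),yy.mean().round(1))
    # white deck mask
    m=((f.min(2)>150)).astype(np.uint8); n,lab,st,ce=cv2.connectedComponentsWithStats(m)
    u,v=(285,230) if c=="top" else (262,205)
    L=lab[v,u];print(c,"deck",L,st[L],ce[L])
    cnt=max(cv2.findContours((lab==L).astype(np.uint8),0,2)[0],key=cv2.contourArea)
    print(cv2.approxPolyDP(cnt,5,True)[:,0].tolist())
    a=(150,120,360,320) if c=="top" else (190,160,350,280)
    cv2.imwrite(f"pics/{c}_z.png",cv2.resize(cs[c]["frame"][a[1]:a[3],a[0]:a[2],::-1],None,fx=3.8 if c=="top" else 4.9,fy=3.8 if c=="top" else 4.9,interpolation=cv2.INTER_CUBIC)[:600,:800])
import pickle;pickle.dump({c:dict(cs[c]) for c in cs},open("cs.pkl","wb"))
E
```

```text
top cup_blue 0.79 344 289.5 162.2
top cup_blue 0.59 13742 267.9 220.3
top disc_copper 0.66 331 303.1 207.7
top disc_brass 0.51 302 317.5 253.9
top tag_1 0.93 1255 232.2 228.9
top tag_1 0.84 1209 218.6 183.4
top tag_1 0.58 1231 244.6 275.5
top deck 20 [ 236  133  105  162 8780] [284.14066059 214.761959  ]
[[296, 133], [236, 151], [278, 294], [340, 277]]
scene cup_blue 0.77 206 243.1 190.5
scene disc_brass 0.74 180 309.6 206.0
scene disc_brass 0.39 518 259.8 239.8
scene tag_1 0.85 549 259.6 239.6
scene tag_1 0.79 550 296.8 247.6
scene tag_1 0.74 531 224.5 230.9
scene deck 32 [ 214  182  118   79 4106] [273.81100828 216.34778373]
[[228, 184], [214, 211], [218, 221], [244, 226], [250, 220], [251, 230], [275, 235], [270, 247], [305, 260], [282, 251], [286, 240], [274, 236], [285, 228], [287, 238], [310, 242], [308, 255], [318, 256], [320, 248], [311, 242], [318, 235], [322, 241], [331, 204], [314, 200], [319, 209], [307, 215], [299, 207], [307, 199], [282, 194], [285, 203], [274, 208], [266, 200], [275, 192]]
```

View pics/top_z.png

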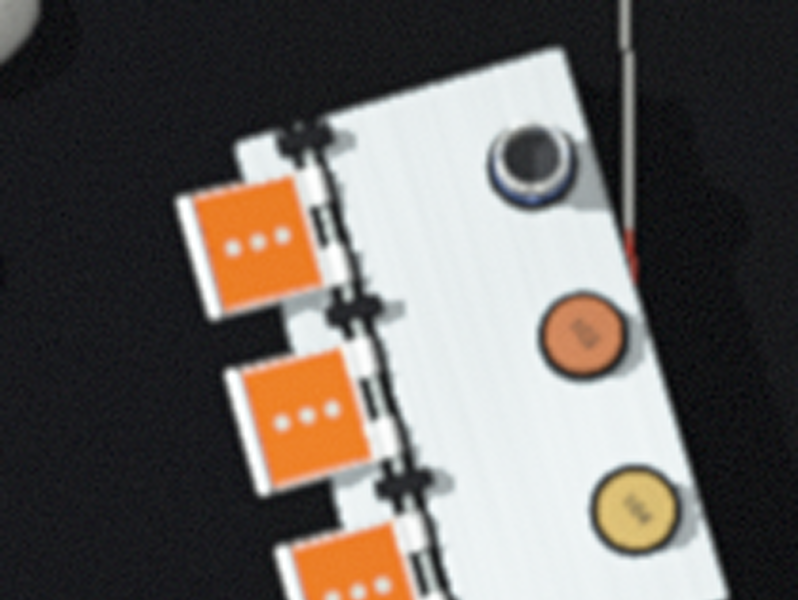

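View pics/scene_z.png

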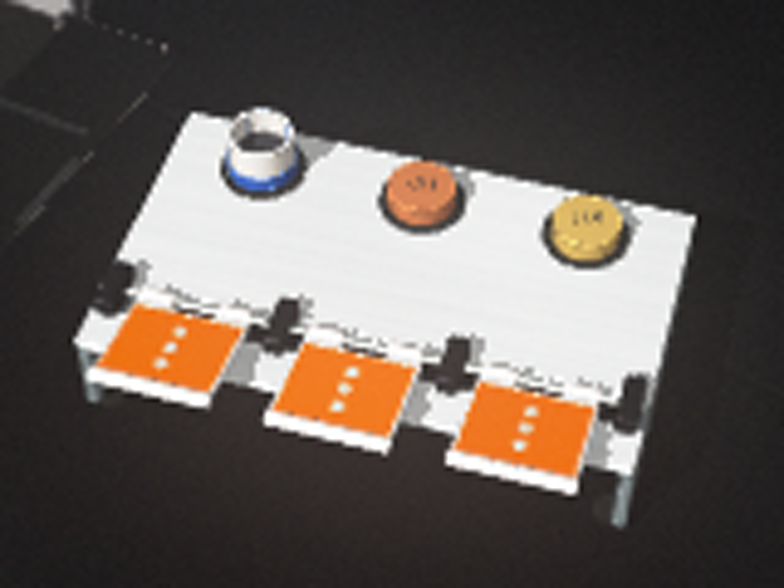

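Run:
```python
from h import *;import pickle
from scipy.optimize import least_squares
cs=pickle.load(open("cs.pkl","rb"))
# deck corners: far right, near right; places (obj tops)
def run(cams,tags=True):
    def res(p):
        r=[]
        th=p[3:6]
        for c in cams:
            cc=cs[c]
            pts=S2W(p,[[.119,.125,.05],[.119,-.125,.05]])
            o=[[297,133],[340.5,277]] if c=="top" else [[228,184],[331.5,204]]
            r.append((proj(cc,pts)-o).ravel())
            o=[[218.6,183.4],[232.2,228.9],[244.6,275.5]] if c=="top" else [[224.5,230.9],[259.6,239.6],[296.8,247.6]]
            P=S2W(p,[[-.031*np.cos(t),y,.056+.031*np.sin(t)] for t,y in zip(th,[.078,0,-.078])])
            r.append((proj(cc,P)-o).ravel()*.7)
        r.append(3*(th-.1)/1)
        return np.concatenate(r)
    s=least_squares(res,[.53,.10,-1.3,.1,.1,.1]); print(cams,s.x.round(4),np.degrees(s.x[2]).round(2),s.fun.round(1))
    return s.x
run(["top"]);run(["scene"]);p=run(["top","scene"])
for t in (0,.078,-.078): print(S2W(p,[[0,t,.054],[-.06,t,.054],[.092,t,.05]]).round(4).tolist())
```

```text
['top'] [ 0.5345  0.1042 -1.2991  0.1267 -0.0622  0.0853] -74.43 [ 0.5 -0.7  0.6  0.3 -0.4  0.2 -0.7  0.4 -0.4 -0.   0.1 -0.5 -0. ]
['scene'] [ 0.5336  0.1073 -1.2901  0.2832  0.2291  0.2475] -73.92 [-0.3 -0.7  0.   0.1 -0.2  0.2  0.3  0.2  0.2  0.2  0.5  0.4  0.4]
['top', 'scene'] [ 0.5344  0.1047 -1.2964  0.2018  0.157   0.1862] -74.28 [-0.1 -0.7  0.4  0.1 -0.7  0.1 -1.1  0.2 -0.5  0.   0.5 -1.6  0.4 -0.4
  0.1  0.   0.5  0.   0.2  0.1  0.3  0.2  0.3]
[[0.5344, 0.1047, 0.054], [0.5181, 0.1625, 0.054], [0.5593, 0.0162, 0.05]]
[[0.6095, 0.1259, 0.054], [0.5932, 0.1836, 0.054], [0.6344, 0.0373, 0.05]]
[[0.4593, 0.0836, 0.054], [0.4431, 0.1413, 0.054], [0.4843, -0.005, 0.05]]
```

Run:
```python
from h import *;import pickle
from scipy.optimize import least_squares
cs=pickle.load(open("cs.pkl","rb"))
for a,b in [((125,178),(170,298)),((26,160),(92,357)),((103,247),(207,325)),((132,110),(139,257))]:
    s=least_squares(lambda P:np.r_[(proj(cs["top"],P)[0]-a),(proj(cs["scene"],P)[0]-b)],[.5,.3,.05]);print(s.x.round(3),s.fun.round(1))
for c,a in (("top",(0,0,380,300)),("scene",(0,80,330,400))):
    im=cs[c]["frame"][a[1]:a[3],a[0]:a[2],::-1]; im=(255*(im/255.)**.5).astype(np.uint8)
    cv2.imwrite(f"pics/{c}_b.png",cv2.resize(im,None,fx=1.8,fy=1.8))
```

```text
[0.62  0.322 0.018] [ 0.3  0.5 -0.7 -0.2]
[0.651 0.489 0.033] [ 0.3  0.4 -0.5 -0.1]
[0.501 0.342 0.067] [-0.4 -0.8  1.   0.2]
[0.725 0.298 0.052] [ 1.9  3.  -4.3 -1.1]
```

View pics/scene_b.png

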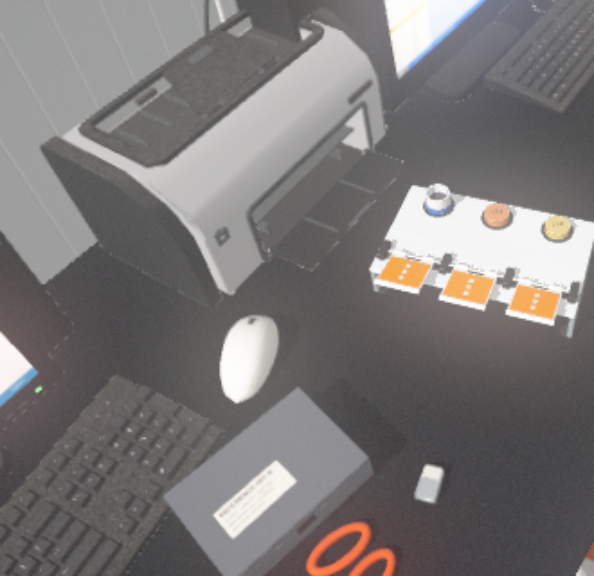

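View pics/top_b.png

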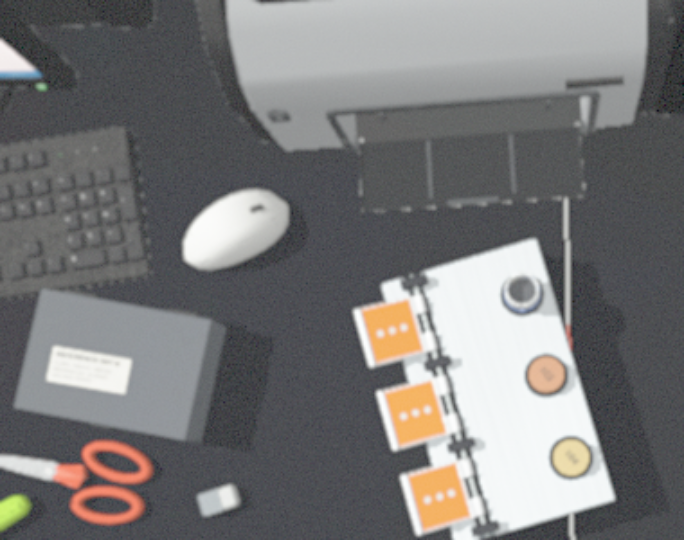

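```bash
python3 -m creep '[[0,-0.45,0,0,0,-0.089],[0,-0.45,0,0,0,-0.089],[0,-0.45,0,0,0,-0.089],[0,-0.45,0,0,0,-0.089],[0,-0.45,0,0,0,-0.089],[0,-0.45,0,0,0,-0.089],[0,-0.45,0,0,0,-0.089],[0,-0.45,0,0,0,-0.089],[0,-0.45,0,0,0,-0.089],[0,-0.45,0,0,0,-0.089]]' 1 20; python3 -c "
from workcell import robot
print(robot.get_obs()['joint_positions'])"
```

```text
t: 2.1
position: [0.6048, -0.2728, 0.2314]
tcp_rot: [3.076, -0.639, 0.001]
ft_force: [0.8, -0.4, -0.7]
gripper_width: -0.001
[ 0.82647976  0.57141332 -0.65003124  1.50819443  0.36126481  1.1835799
 -0.29352658]
```

```bash
python3 -m creep '[[0,-0.45,0,0,0,-0.089],[0,-0.45,0,0,0,-0.089],[0,-0.45,0,0,0,-0.089],[0,-0.45,0,0,0,-0.089],[0,-0.45,0,0,0,-0.089],[0,-0.45,0,0,0,-0.089],[0,-0.45,0,0,0,-0.089],[0,-0.45,0,0,0,-0.089],[0,-0.45,0,0,0,-0.089],[0,-0.45,0,0,0,-0.089]]'; python3 -c "
from workcell import robot
print(robot.get_obs()['joint_positions'])"
```

```text
t: 3.1
position: [0.6466, 0.1664, 0.2313]
tcp_rot: [-3.109, -0.453, -0.001]
ft_force: [-0.1, 0.0, 0.1]
gripper_width: 0.002
[ 0.25961155  0.63833639 -0.84033824  1.49233778  0.49035255  1.23043115
 -0.35804364]
```

```bash
cat >> h.py <<'E'
p0=(.5345,.1047,np.radians(-74.3))
Rs=R.from_euler('z',p0[2]).as_matrix()
def st(o):
    x=Rs.T@(np.array(o["position"])-[p0[0],p0[1],0]); M=Rs.T@R.from_rotvec(o["tcp_rot"]).as_matrix()
    return x,M
def show(o):
    x,M=st(o); print("t",round(o["t"],2),"stand mm",(x*1e3).round(1),"z",M[:,2].round(3),"x",M[:,0].round(3),"tilt",np.degrees(np.arctan2(M[0,2],-M[2,2])).round(1),"F",(Rs.T@np.array(o["ft_force"])).round(2))
    return x,M
def Mt(deg):
    a=np.radians(deg); z=np.array([np.sin(a),0,-np.cos(a)]); x=np.array([0,1.,0]); return np.c_[x,np.cross(z,x),z]
def rows(o,way):  # way: list of (x,z,tilt,n) in mm,deg; y=78
    x,M=st(o)
    for (tx,tz,tilt,n) in way:
        T=np.array([tx,78,tz])/1e3; dr=R.from_matrix(M.T@Mt(tilt)).as_rotvec()/n; dx=(T-x)/n
        for i in range(n):
            s=M.T@dx/.1; print([*s.round(3).tolist(),*(dr/np.radians(45)).round(3).tolist()],np.linalg.norm(dx).round(3),np.degrees(np.linalg.norm(dr)).round(1))
            M=M@R.from_rotvec(dr).as_matrix(); x=x+dx
        print('--')
E
python3 - <<'E'
from h import *;from workcell import robot
o=robot.get_obs();show(o)
rows(o,[(-110,110,50,7),(-95,22,50,4)])
E
```

```text
t 3.1 stand mm [-29.1 124.6 231.3] z [-0.  0. -1.] x [-0.015  1.     0.   ] tilt -0.0 F [-0.05 -0.04  0.11]
[-0.065, -0.117, 0.173, -0.159, -0.001, 0.003] 0.022 7.1
[-0.065, -0.137, 0.158, -0.159, -0.001, 0.003] 0.022 7.1
[-0.065, -0.156, 0.139, -0.159, -0.001, 0.003] 0.022 7.1
[-0.065, -0.172, 0.119, -0.159, -0.001, 0.003] 0.022 7.1
[-0.066, -0.185, 0.097, -0.159, -0.001, 0.003] 0.022 7.1
[-0.066, -0.195, 0.073, -0.159, -0.001, 0.003] 0.022 7.1
[-0.066, -0.203, 0.048, -0.159, -0.001, 0.003] 0.022 7.1
--
[-0.0, -0.144, 0.17, -0.0, 0.0, 0.0] 0.022 0.0
[-0.0, -0.144, 0.17, -0.0, 0.0, 0.0] 0.022 0.0
[-0.0, -0.144, 0.17, -0.0, 0.0, 0.0] 0.022 0.0
[-0.0, -0.144, 0.17, -0.0, 0.0, 0.0] 0.022 0.0
--
```

```bash
python3 -m creep '[[-0.065,-0.117,0.173,-0.159,0,0.003],[-0.065,-0.137,0.158,-0.159,0,0.003],[-0.065,-0.156,0.139,-0.159,0,0.003],[-0.065,-0.172,0.119,-0.159,0,0.003],[-0.066,-0.185,0.097,-0.159,0,0.003],[-0.066,-0.195,0.073,-0.159,0,0.003],[-0.066,-0.203,0.048,-0.159,0,0.003],[0,0,0,0,0,0]]'
python3 - <<'E'
from h import *;from workcell import robot
o=robot.get_obs();show(o);print(o['joint_positions'])
for c in ("scene","wrist"): cv2.imwrite(f"pics/{c}1.png",robot.capture(c)["frame"][:,:,::-1])
o=robot.get_obs();rows(o,[(-100,22,50,5)])
E
```

```text
t: 3.9
position: [0.5727, 0.2353, 0.1002]
tcp_rot: [2.246, 0.326, 0.14]
ft_force: [-0.7, 0.2, -1.1]
gripper_width: -0.001
t 3.9 stand mm [-115.4   72.1  100.2] z [ 0.768  0.002 -0.64 ] x [-0.01   1.    -0.009] tilt 50.2 F [-0.4  -0.64 -1.06]
[-0.51443672  0.92396924 -0.47874124  1.51479343  1.01171341  1.58816751
 -1.08776476]
[0.002, -0.117, 0.125, 0.0, -0.001, -0.0] 0.017 0.0
[0.002, -0.117, 0.125, 0.0, -0.001, -0.0] 0.017 0.0
[0.002, -0.117, 0.125, 0.0, -0.001, -0.0] 0.017 0.0
[0.002, -0.117, 0.125, 0.0, -0.001, -0.0] 0.017 0.0
[0.002, -0.117, 0.125, 0.0, -0.001, -0.0] 0.017 0.0
--
```

View pics/scene1.png

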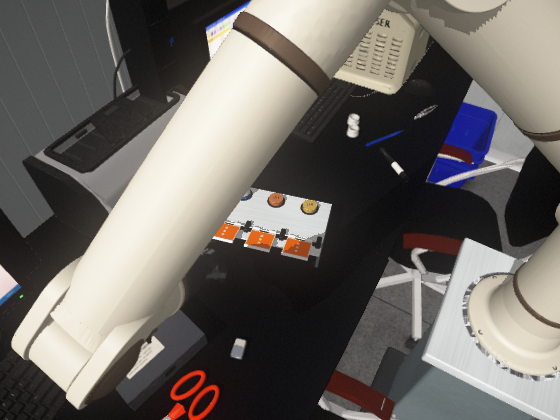

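View pics/wrist1.png

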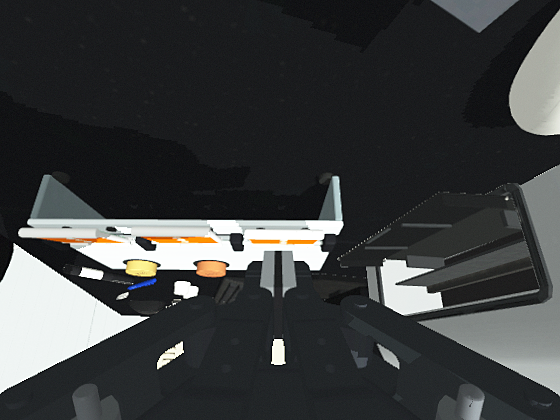

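Run:
```python
from h import *;from workcell import robot
o=robot.get_obs();r=robot.capture("wrist");T=r["T_tool_cam"];print(np.round(T,4),r["mtx"][0,0],r["k1"])
x,M=st(o)
camst=x+M@T[:3,3];print("cam in stand",camst)
W=R.from_rotvec(o["tcp_rot"]).as_matrix()
c=dict(r);c["xyz"]=np.array(o["position"])+W@T[:3,3];c["rotation"]=R.from_matrix(W@T[:3,:3]).as_rotvec()
im=r["frame"][:,:,::-1].copy()
for y,col in ((.078,(0,255,0)),(0,(255,255,0)),(-.078,(255,0,255))):
  for th in (0,.12,.25):
    P=S2W(p0,[[-.06*np.cos(th),y+s*.027,.054+.06*np.sin(th)] for s in (-1,1)])
    a,b=proj(c,P); print(y,th,a.round(0),b.round(0)); cv2.line(im,tuple(int(v*8) for v in a),tuple(int(v*8) for v in b),col,1,shift=3)
P=proj(c,S2W(p0,[[-.03,-.125,.05],[-.03,.125,.05],[.119,.125,.05],[.119,-.125,.05]]))
cv2.polylines(im,[(P*8).astype(int)],True,(0,0,255),1,shift=3)
cv2.imwrite("pics/w2.png",cv2.resize(im[160:320,0:370],None,fx=2.16,fy=3))
```

```text
[[ 1.000e+00  0.000e+00  1.000e-04  2.000e-04]
 [ 1.000e-04 -9.608e-01 -2.773e-01 -7.060e-02]
 [ 0.000e+00  2.773e-01 -9.608e-01 -1.428e-01]
 [ 0.000e+00  0.000e+00  0.000e+00  1.000e+00]] 326.93126888838316 -0.02342173004944926
cam in stand [-0.26527882  0.07661152  0.14454336]
0.078 0 [240. 209.] [318. 209.]
0.078 0.12 [239. 219.] [319. 219.]
0.078 0.25 [239. 230.] [319. 230.]
0 0 [126. 209.] [205. 209.]
0 0.12 [125. 219.] [204. 219.]
0 0.25 [124. 230.] [203. 230.]
-0.078 0 [ 16. 209.] [ 92. 209.]
-0.078 0.12 [ 13. 219.] [ 90. 219.]
-0.078 0.25 [ 11. 230.] [ 89. 230.]
```

View pics/w2.png

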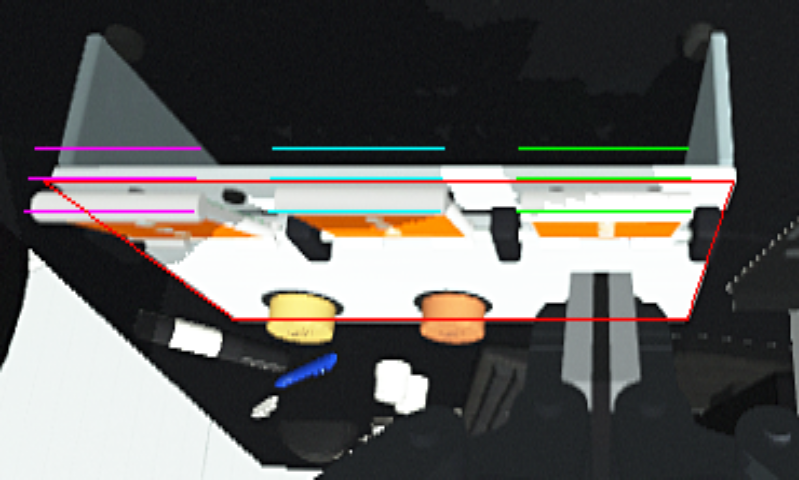

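Run:
```python
from h import *;from workcell import robot
o=robot.get_obs();show(o)
rows(o,[(-105,60,35,3),(-90,20,35,3),(-56,20,35,4)])
```

```text
t 4.05 stand mm [-108.8   78.4  109.5] z [ 0.767  0.004 -0.642] x [0.001 1.    0.007] tilt 50.1 F [0.39 0.18 1.14]
[-0.002, -0.118, 0.115, 0.112, -0.002, -0.002] 0.017 5.0
[-0.002, -0.108, 0.125, 0.112, -0.002, -0.002] 0.017 5.0
[-0.002, -0.096, 0.134, 0.112, -0.002, -0.002] 0.017 5.0
--
[-0.0, -0.036, 0.138, 0.0, -0.0, -0.0] 0.014 0.0
[-0.0, -0.036, 0.138, 0.0, -0.0, -0.0] 0.014 0.0
[-0.0, -0.036, 0.138, 0.0, -0.0, -0.0] 0.014 0.0
--
[-0.0, 0.07, 0.049, 0.0, -0.0, 0.0] 0.008 0.0
[-0.0, 0.07, 0.049, 0.0, -0.0, 0.0] 0.008 0.0
[-0.0, 0.07, 0.049, 0.0, -0.0, 0.0] 0.008 0.0
[-0.0, 0.07, 0.049, 0.0, -0.0, 0.0] 0.008 0.0
--
```

```bash
python3 -m creep '[[0,-0.118,0.115,0.112,0,0],[0,-0.108,0.125,0.112,0,0],[0,-0.096,0.134,0.112,0,0],[0,-0.036,0.138,0,0,0],[0,-0.036,0.138,0,0,0],[0,-0.036,0.138,0,0,0],[0,0,0,0,0,0],[0,0,0,0,0,0]]'
python3 - <<'E'
from h import *;from workcell import robot
o=robot.get_obs();show(o)
r=robot.capture("scene");cv2.imwrite("pics/s3.png",r["frame"][:,:,::-1])
r=robot.capture("wrist");cv2.imwrite("pics/w3.png",r["frame"][:,:,::-1])
o=robot.get_obs();show(o);rows(o,[(-56,20,35,4)])
E
```

```text
t: 4.85
position: [0.5851, 0.2132, 0.0195]
tcp_rot: [2.511, 0.344, 0.116]
ft_force: [-0.6, 0.8, 0.5]
gripper_width: -0.001
t 4.85 stand mm [-90.7  78.1  19.5] z [ 0.574  0.004 -0.819] x [0.    1.    0.005] tilt 35.0 F [-0.98 -0.35  0.5 ]
t 4.95 stand mm [-91.4  78.8  20.4] z [ 0.573  0.006 -0.82 ] x [-0.     1.     0.007] tilt 34.9 F [-0.65  0.36  0.19]
[-0.002, 0.072, 0.051, -0.0, -0.002, -0.001] 0.009 0.1
[-0.002, 0.072, 0.051, -0.0, -0.002, -0.001] 0.009 0.1
[-0.002, 0.072, 0.051, -0.0, -0.002, -0.001] 0.009 0.1
[-0.002, 0.072, 0.051, -0.0, -0.002, -0.001] 0.009 0.1
--
```

View pics/w3.png

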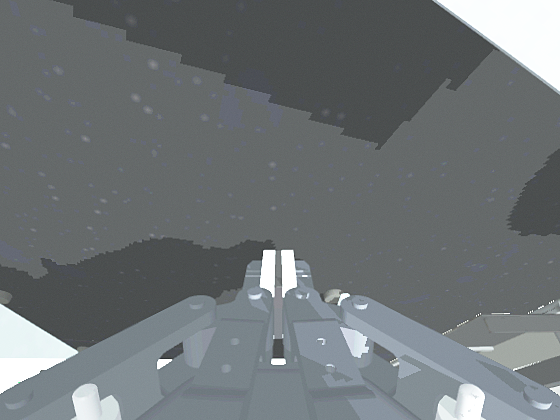

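View pics/s3.png

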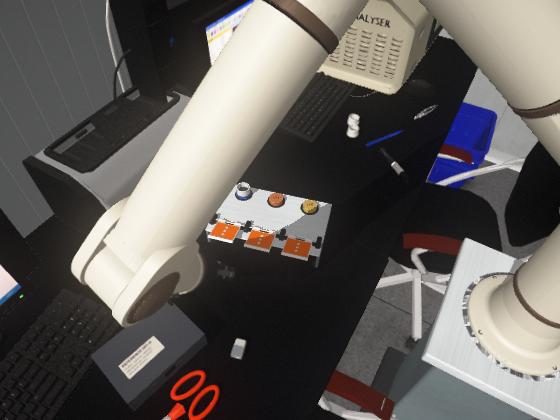

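```bash
python3 -m creep '[[0,0.072,0.051,0,0,0],[0,0.072,0.051,0,0,0],[0,0.072,0.051,0,0,0],[0,0.072,0.051,0,0,0],[0,0,0,0,0,0],[0,0,0,0,0,0]]'
python3 - <<'E'
from h import *;from workcell import robot
o=robot.get_obs();show(o)
r=robot.capture("scene");cv2.imwrite("pics/s4.png",cv2.resize(r["frame"][180:280,180:340,::-1],None,fx=4.9,fy=4.9,interpolation=2))
o=robot.get_obs();rows(o,[(-54,48,35,4),(-48,71,35,3)])
E
```

```text
t: 5.55
position: [0.5955, 0.1781, 0.0203]
tcp_rot: [2.512, 0.341, 0.117]
ft_force: [-0.7, -0.4, 0.1]
gripper_width: -0.0
t 5.55 stand mm [-54.2  78.6  20.3] z [ 0.573  0.004 -0.82 ] x [0.002 1.    0.007] tilt 35.0 F [ 0.16 -0.75  0.11]
[-0.001, 0.042, -0.056, -0.0, -0.002, -0.002] 0.007 0.1
[-0.001, 0.042, -0.056, -0.0, -0.002, -0.002] 0.007 0.1
[-0.001, 0.042, -0.056, -0.0, -0.002, -0.002] 0.007 0.1
[-0.002, 0.042, -0.056, -0.0, -0.002, -0.002] 0.007 0.1
--
[-0.0, 0.06, -0.051, -0.0, 0.0, -0.0] 0.008 0.0
[-0.0, 0.06, -0.051, -0.0, 0.0, -0.0] 0.008 0.0
[-0.0, 0.06, -0.051, -0.0, 0.0, -0.0] 0.008 0.0
--
```

View pics/s4.png

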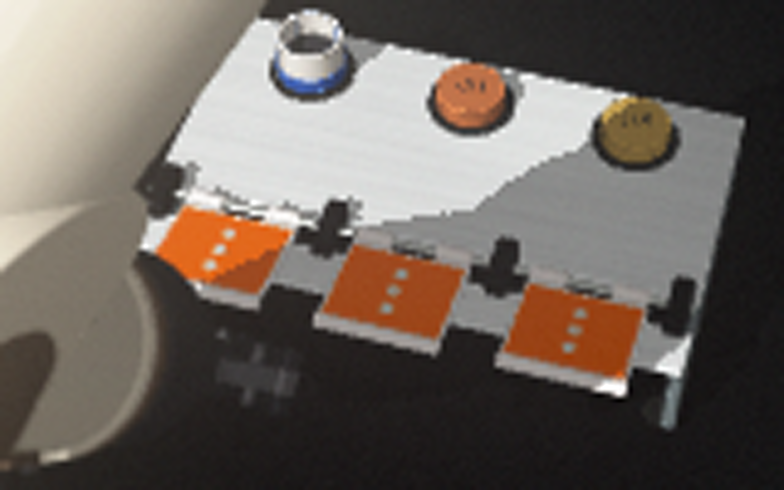

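Tag 1 is still in its place and there is no contact force. The fingertips are under the overhang, so I lift.

```bash
python3 -m creep '[[0,0.042,-0.056,0,0,0],[0,0.042,-0.056,0,0,0],[0,0.042,-0.056,0,0,0],[0,0.042,-0.056,0,0,0],[0,0.060,-0.051,0,0,0],[0,0.060,-0.051,0,0,0],[0,0.060,-0.051,0,0,0],[0,0,0,0,0,0]]'
python3 - <<'E'
from h import *;from workcell import robot
o=robot.get_obs();show(o)
r=robot.capture("scene");cv2.imwrite("pics/s5.png",cv2.resize(r["frame"][180:280,180:340,::-1],None,fx=4.9,fy=4.9,interpolation=2))
r=robot.capture("top");cv2.imwrite("pics/t5.png",cv2.resize(r["frame"][120:320,150:360,::-1],None,fx=2.9,fy=2.9,interpolation=2))
o=robot.get_obs();rows(o,[(-31,87,35,3),(-9,93,35,3),(12.5,87.5,30,3)])
E
```

```text
t: 6.4
position: [0.5978, 0.1716, 0.0725]
tcp_rot: [2.512, 0.34, 0.119]
ft_force: [0.2, 0.3, 0.1]
gripper_width: 0.002
t 6.4 stand mm [-47.3  79.   72.5] z [ 0.573  0.006 -0.819] x [0.002 1.    0.009] tilt 35.0 F [-0.22  0.23  0.12]
[-0.001, 0.075, -0.011, -0.0, -0.002, -0.002] 0.008 0.1
[-0.001, 0.075, -0.011, -0.0, -0.002, -0.002] 0.008 0.1
[-0.001, 0.075, -0.011, -0.0, -0.002, -0.002] 0.008 0.1
--
[0.0, 0.072, 0.026, 0.0, 0.0, -0.0] 0.008 0.0
[0.0, 0.072, 0.026, 0.0, 0.0, -0.0] 0.008 0.0
[0.0, 0.072, 0.026, 0.0, 0.0, -0.0] 0.008 0.0
--
[0.0, 0.048, 0.056, 0.037, 0.0, 0.0] 0.007 1.7
[0.0, 0.05, 0.055, 0.037, 0.0, 0.0] 0.007 1.7
[0.0, 0.051, 0.053, 0.037, 0.0, 0.0] 0.007 1.7
--
```

View pics/s5.png

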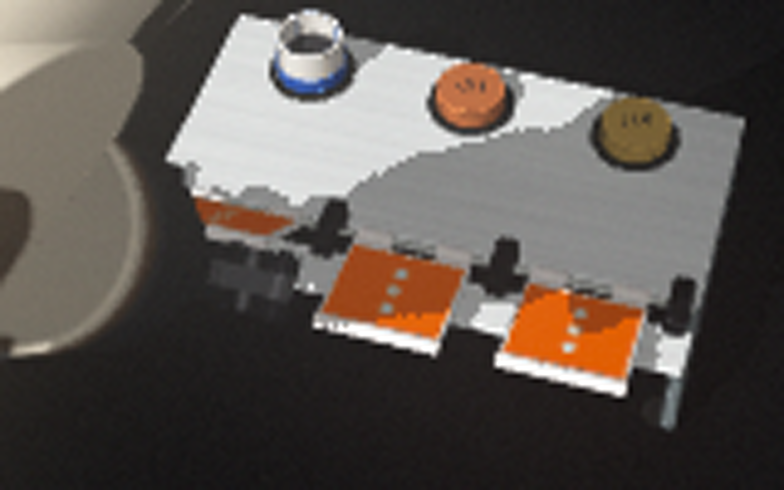

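View pics/t5.png

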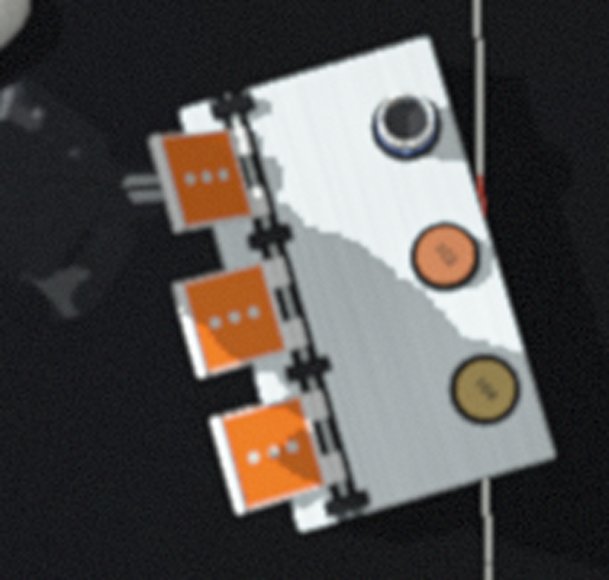

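Tag 1 is now raised in both views, with the fingers under its free edge (top crop px ~150,185). I keep sweeping.

```bash
python3 -m creep '[[0,0.075,-0.011,0,0,0],[0,0.075,-0.011,0,0,0],[0,0.075,-0.011,0,0,0],[0,0.072,0.026,0,0,0],[0,0.072,0.026,0,0,0],[0,0.072,0.026,0,0,0],[0,0.048,0.056,0.037,0,0],[0,0.050,0.055,0.037,0,0],[0,0.051,0.053,0.037,0,0],[0,0,0,0,0,0]]'
python3 - <<'E'
from h import *;from workcell import robot
o=robot.get_obs();show(o)
r=robot.capture("scene");cv2.imwrite("pics/s6.png",cv2.resize(r["frame"][180:280,180:340,::-1],None,fx=4.9,fy=4.9,interpolation=2))
r=robot.capture("top");cv2.imwrite("pics/t6.png",cv2.resize(r["frame"][120:320,150:360,::-1],None,fx=2.9,fy=2.9,interpolation=2))
o=robot.get_obs();rows(o,[(23,73,15,3),(34,61,0,3),(34,55,0,3)])
E
```

```text
t: 7.5
position: [0.6138, 0.1103, 0.0875]
tcp_rot: [2.597, 0.348, 0.103]
ft_force: [-0.6, -0.2, -0.3]
gripper_width: 0.001
t 7.5 stand mm [16.  77.9 87.5] z [ 0.501  0.003 -0.865] x [0.006 1.    0.007] tilt 30.1 F [ 0.01 -0.66 -0.32]
[0.0, 0.004, 0.057, 0.111, -0.002, -0.002] 0.006 5.0
[0.0, 0.009, 0.056, 0.111, -0.002, -0.002] 0.006 5.0
[0.0, 0.014, 0.055, 0.111, -0.002, -0.002] 0.006 5.0
--
[-0.0, 0.025, 0.048, 0.111, -0.0, -0.0] 0.005 5.0
[-0.0, 0.029, 0.046, 0.111, -0.0, -0.0] 0.005 5.0
[-0.0, 0.033, 0.043, 0.111, -0.0, -0.0] 0.005 5.0
--
[-0.0, -0.0, 0.02, 0.0, 0.0, -0.0] 0.002 0.0
[-0.0, -0.0, 0.02, 0.0, 0.0, -0.0] 0.002 0.0
[-0.0, -0.0, 0.02, 0.0, 0.0, -0.0] 0.002 0.0
--
```

View pics/s6.png

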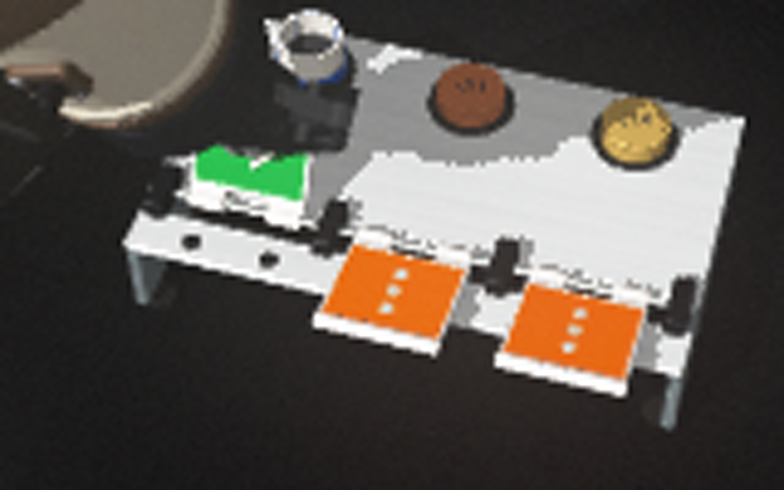

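View pics/t6.png

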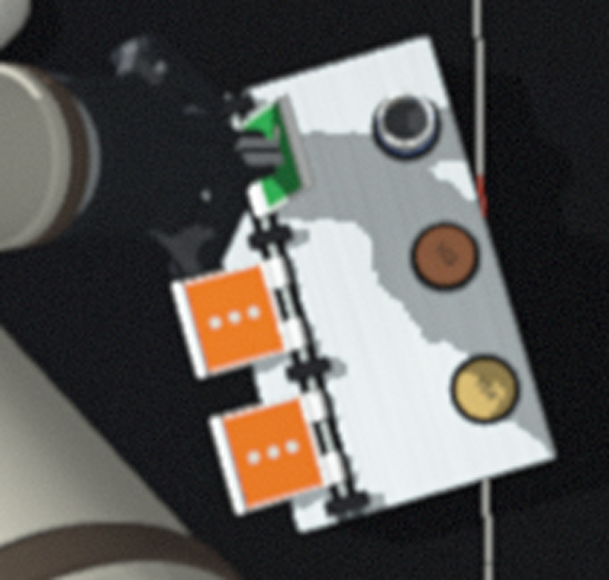

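Tag 1 is past upright with green showing, leaning towards the cup. Next I push it down.

```bash
python3 -m creep '[[0,0.004,0.057,0.111,0,0],[0,0.009,0.056,0.111,0,0],[0,0.014,0.055,0.111,0,0],[0,0.025,0.048,0.111,0,0],[0,0.029,0.046,0.111,0,0],[0,0.033,0.043,0.111,0,0],[0,0,0.02,0,0,0],[0,0,0,0,0,0]]'
python3 - <<'E'
from h import *;from workcell import robot
o=robot.get_obs();show(o)
r=robot.capture("scene");cv2.imwrite("pics/s7.png",cv2.resize(r["frame"][180:280,180:340,::-1],None,fx=4.9,fy=4.9,interpolation=2))
r=robot.capture("top");cv2.imwrite("pics/t7.png",cv2.resize(r["frame"][120:320,150:360,::-1],None,fx=2.9,fy=2.9,interpolation=2))
E
```

```text
t: 8.4
position: [0.6182, 0.0939, 0.0582]
tcp_rot: [3.112, 0.425, 0.009]
ft_force: [0.2, -0.1, 0.1]
gripper_width: 0.0
t 8.4 stand mm [33.  77.7 58.2] z [ 0.001  0.005 -1.   ] x [0.003 1.    0.005] tilt 0.1 F [0.18 0.19 0.11]
```

View pics/s7.png

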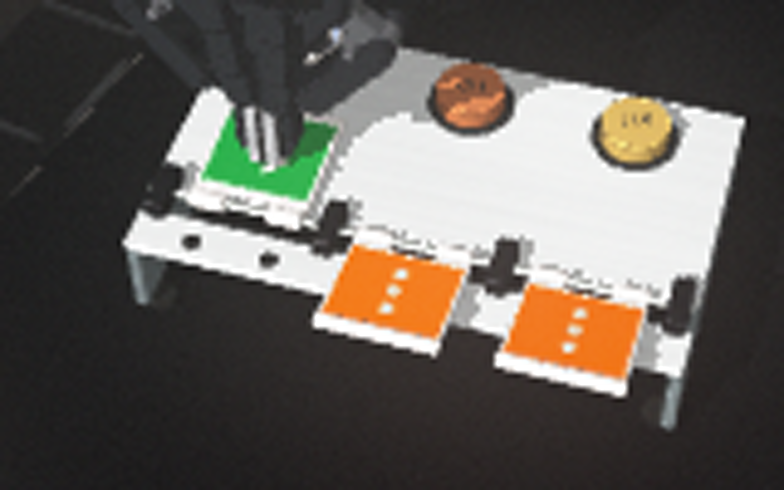

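View pics/t7.png

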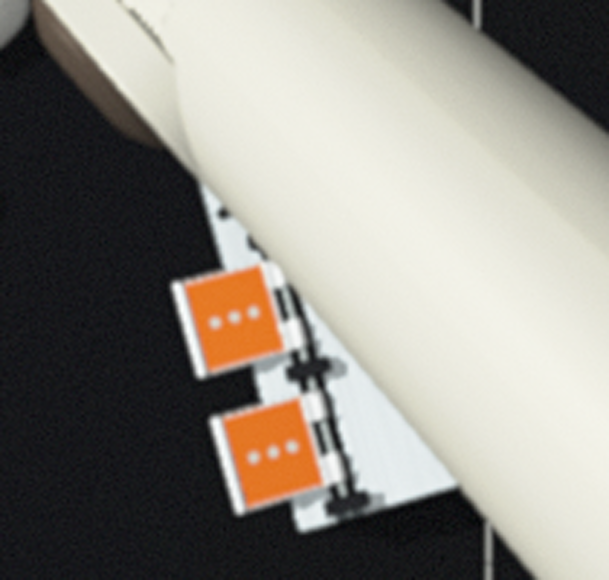

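Nearly flat. I press down in 1 mm steps and watch the force.

```bash
for i in 1; do python3 -m creep '[[0,0,0.01,0,0,0],[0,0,0.01,0,0,0],[0,0,0,0,0,0]]'; done; python3 -m creep '[[0,0,0.01,0,0,0],[0,0,0,0,0,0]]'
```

```text
t: 8.8
position: [0.6185, 0.0956, 0.057]
tcp_rot: [-3.111, -0.43, -0.011]
ft_force: [0.3, 1.0, 1.3]
gripper_width: -0.002
t: 9.0
position: [0.6188, 0.0949, 0.0562]
tcp_rot: [-3.111, -0.428, -0.011]
ft_force: [-0.3, 0.8, 2.0]
gripper_width: -0.001
```

```bash
python3 -m creep '[[0,0,0.01,0,0,0],[0,0,0,0,0,0]]';python3 -m creep '[[0,0,0.01,0,0,0],[0,0,0,0,0,0]]'
```

```text
t: 9.2
position: [0.6189, 0.0949, 0.056]
tcp_rot: [-3.111, -0.427, -0.011]
ft_force: [-2.0, 1.3, 8.5]
gripper_width: 0.001
t: 9.4
position: [0.6189, 0.0949, 0.0558]
tcp_rot: [-3.112, -0.427, -0.012]
ft_force: [-5.2, -0.1, 14.9]
gripper_width: -0.001
```

Firm stop at z = 56 mm, which is the expected flat height. I retract straight up.

```bash
python3 -m creep '[[0,0,-0.04,0,0,0],[0,0,-0.1,0,0,0],[0,0,-0.3,0,0,0],[0,0,-0.4,0,0,0],[0,0,-0.4,0,0,0],[0,0,-0.4,0,0,0],[0,0.4,0,0,0,0.08],[0,0.45,0,0,0,0.089],[0,0.45,0,0,0,0.089],[0,0.45,0,0,0,0.089],[0,0.45,0,0,0,0.089],[0,0.45,0,0,0,0.089],[0,0.45,0,0,0,0.089],[0,0.45,0,0,0,0.089],[0,0.45,0,0,0,0.089],[0,0,0,0,0,0]]'
python3 - <<'E'
from h import *;from workcell import robot
o=robot.get_obs();show(o)
for c,a in (("scene",(180,280,180,340)),("top",(120,320,150,360))):
  r=robot.capture(c);f=4.9 if c=="scene" else 2.9
  im=r["frame"][:,:,::-1].copy()
  cv2.imwrite(f"pics/{c}8.png",cv2.resize(im[a[0]:a[1],a[2]:a[3]],None,fx=f,fy=f,interpolation=2))
  for q in ("cup_blue","disc_copper","disc_brass"):
    for d in robot.silhouettes(c,q)[:1]:
      yy,xx=np.nonzero(d["mask"]);print(c,q,round(d["p"],2),xx.mean().round(1),yy.mean().round(1))
E
```

```text
t: 11.0
position: [0.6119, -0.3111, 0.2164]
tcp_rot: [3.087, -0.568, 0.006]
ft_force: [-0.8, -1.0, -0.5]
gripper_width: 0.002
t 11.0 stand mm [421.3 -38.  216.4] z [ 0.005  0.002 -1.   ] x [0.596 0.803 0.005] tilt 0.3 F [ 0.71 -0.99 -0.52]
scene cup_blue 0.69 243.2 190.6
scene disc_copper 0.67 275.2 198.8
scene disc_brass 0.59 309.6 206.2
top cup_blue 0.87 289.4 162.5
top disc_copper 0.56 303.1 207.6
top disc_brass 0.73 317.0 253.5
```

View pics/scene8.png

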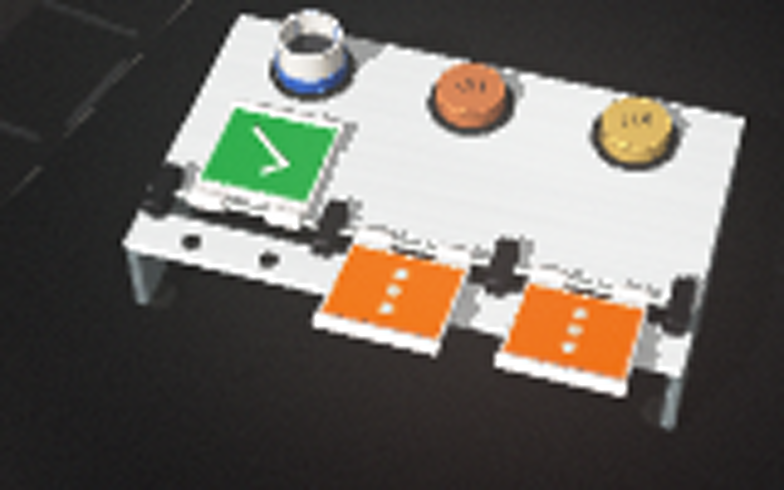

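View pics/top8.png

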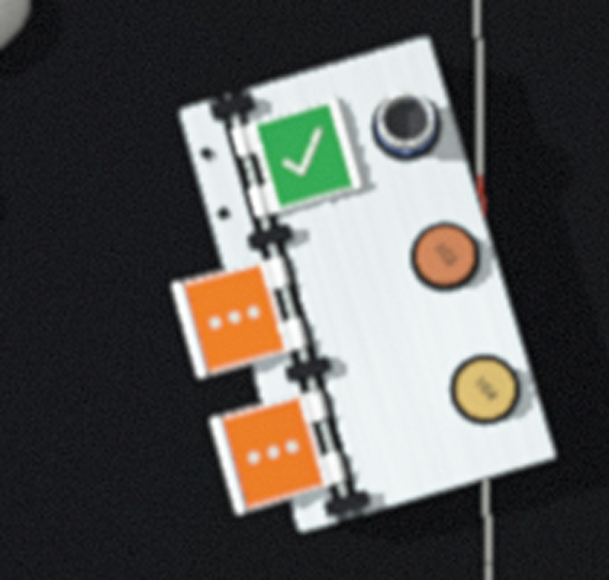

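Tag 1 lies flat with its green tick up. Tags 2 and 3 are orange up, and the cup and discs sit at the same pixels as before.

```bash
python3 -c "
from workcell import robot
print(robot.hand_in())"
```

```text
the job is handed in; nothing more can be done
None
```

I flipped the far tag (tag_1, in line with the blue-ringed cup) over towards the cup and pressed it flat, so its green tick shows. I used the shut fingertips, going in under its overhanging edge, so the tag was never pinched. The arm finished clear of everything and the job was handed in about 11 s into the 48 s.

**Flatness:** the tag came to a firm stop at a fingertip height of 56 mm, which is the height expected for a flat tag. The wrist force there was about 15 N upward. It was a little under 16 N in total, the highest I saw, though I only read it at the end of each move.

**Final pictures (scene and top):** tags 2 and 3 are still orange side up. The cup and brass disc sit within about half a pixel of their first positions in both views. The copper disc does too in the top view.

**Checks that fell short:**
- The network did not find the copper disc in the first scene picture, so I could only compare its position in the top view.
- In the first top picture, one network answer put the cup at the middle of the stand. I discarded it after looking at the picture.
- The top and scene cameras disagreed by about 0.15 to 0.3 rad on the tags' starting angles, so I left extra clearance when going in under the tag.

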